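# Dock the scraper and slide an order to the pick-up mat

## Task

The flat ice scraper has been left lying on the pick-up mat. Slide its blade into the slot of its dock, fully home with the handle lying on the dock's shelf, and let go; then slide the lidded bowl along the counter, never lifting or tipping it, round the dock until it stands wholly on the mat. Leave the stack of cups, the syrup bottle, the card terminal and the tip jar where they stand.

Things in the scene. Friction and masses are not known exactly. Their poses are not given: they have to be found in the camera images.
- bowl: Round white take-away bowl with a clear low dome lid, closed, about 0.3 kg, loose, starts on one side of the counter (left or right). Foot 92 mm across, widening to the rim, 116 mm across at 36 to 42 mm up (too wide to grasp); the dome narrows above it to a flat top at 70 mm. Origin: centre of the underside, z up.
- mat: Pick-up mat: a dark round mat 140 mm across with a thin grey ring on it, inlaid flush in the counter (no edge to climb), on the other side of the dock from the bowl. Origin: its centre.
- scraper: Flat ice scraper lying flat on the mat, 0.16 kg. Steel blade 75 mm wide (y), 4 mm thick, underside at z = 0; black handle 85 mm long (x -85 to 0 mm), 22 mm wide (y), 18 mm high (z 0 to 18 mm). Origin: on the underside, mid-width, where the blade leaves the handle; x points to the blade's edge, at x = +80 mm; z up. Centre of mass about 15 mm ahead of the origin.
- dock: Scraper dock, fixed: low white block 155 mm long (x), 109 mm wide (y), mid-counter, far side. Origin: centre of its underside; x points away from the robot. From x = -77.5 to -3.5 mm: an open shelf 12 mm high for the handle. From x = -3.5 to +77.5 mm: a covered slot with side walls 13 mm thick and a clear 6 mm cover, top 30 mm up; closed end at x = +73.5 mm.
- slot (a point): Middle of the slot's mouth, on the slot's floor (12 mm above the counter, level with the shelf); axes as the dock's: the blade goes in along +x. The slot is 83 mm wide (y), 12 mm high, 77 mm deep; when the blade is home the scraper's origin is within a few mm of this point, 3 mm in front of it.
- cups: Bystander: a stack of upturned white foam cups, 80 mm across at the foot, 150 mm high, light and loose. Beside the dock, on one side. Origin: centre of the underside.
- syrup: Bystander: an amber syrup bottle, 68 mm across, 190 mm high, loose. Beside the dock, on the other side. Origin: centre of the underside.
- terminal: Bystander: a grey card terminal 75 mm (x) by 150 mm (y), 34 mm high, lying loose at the far edge of the work, on one side. Origin: centre of the underside.
- jar: Bystander: a lidded clear glass tip jar, 84 mm across, 110 mm high, loose, at the far edge of the work, on the other side. Origin: centre of the underside.
Things that resemble listed ones, but are neither listed nor needed, are in the scene too. There is more than one size of the scraper; the job needs the largest.

How it is judged:
By the outcome, as a careful person would: the job done as asked, in the order asked, and still so for the second after the job is handed in, with the robot touching nothing.
It also fails if it takes over 72 s, if anything falls off the work surface, if the arm or the gripper's body presses on something with over 40 N, if the wrist force passes 120 N, or if a joint passes its speed limit or range.

## Robot

A 6-joint arm with a two-finger parallel gripper is mounted at the origin on the work surface. World frame = base frame: x ahead of the robot, y to its left, z up, the work surface at z = 0. Lengths are in m, angles in rad, forces in N, time in s.
With the tool pointing down it reaches from about 0.375 to 0.975 m from the base axis. Payload 3.8 kg.
Tool frame: the origin (TCP) lies at the centre of the arm's flange, where the gripper is bolted on; the fingertips stand 173 mm ahead of it and the grasp point (between the pads) lies 155 mm ahead of it (bot.tip_reach is the distance from the TCP to the fingertips, in m); z points along the fingers, y is the line along which they close (so a half turn about z gives the same grasp; the last joint's range is limited). The gripper opens to 85 mm and grips with 20 to 120 N. Pads are 22 mm wide; open, the fingers measure 114 mm over their backs; the gripper's body (76 mm by 85 mm) begins 54 mm behind the grasp point. The pads swing forward as they close: fully open they stand 13 mm farther back than shut.
Start: joints at [-1.325, 0.264, 1.604, -0, 1.274, -0.037], TCP at [0.188, -0.648, 0.405] pointing down, gripper open.
Joint ranges: [-2.63, 2.63], [-0.94, 2.18], [0.31, 2.57], [-1.31, 4.45], [0, 2.66], [-2.55, 2.55]. Speed limits (rad/s): [2.57, 2.57, 3.14, 3.14, 3.14, 3.14].

## Interface

Orientations are given as a rotation vector (axis times angle).
In Python, from workcell import bot gives the robot as it stands.
- The arm moves only by the tool drive_tool, never from a script. Its arguments are lists of equal length, an entry for each row: "claw": the finger opening in mm, from 0 to 85.4; "slide": the shift along the world's x, y, z each as a share of 0.5 m, from -1 to 1, a list of three; "yaw": the turn about the world's z as a share of 180 degrees, from -1 to 1. A call has 1 to 8 rows; each row is the pose to reach, as a shift and turn from the pose commanded when the call began, turning the shorter way round; what a row does not reach only later rows make up. A row lasts 1/12 s, in which the tool goes at most 41.7 mm and 7.16 degrees, less where a joint would pass 70% of its speed; a pose out of reach is approached as far as the arm can. A call with a number of a shift or a turn outside -1 to 1 is refused whole. A call with a gripper value outside its range is refused whole. The fingers move at their own pace and stop on an object; "newtons" is the grip in N (left out, the last holds). Time passes only in rows, so rows that repeat a pose let the fingers close. It gives the time, the measured TCP pose, the force, the opening and the grip force at its end, in the units of the state.
- bot.read_state(): the state, without advancing time (a new reading comes with each control period).
- bot.read_camera(name): name is "scene" or "side" or "wrist"; returns a dict with "color" (480x640x3 uint8, red, green, blue), "depth" (480x640 float32, m along the optical axis (not along the pixel's ray), 0 where there is no reading), "mtx" (3x3 intrinsics, pixels), "eye" and "rotation" of the camera in the world. Camera axes: x right, y up, looking along -z (the intrinsics and any distortion apply to the point x, -y, -z); pixel columns grow to the right and rows downward; lengths in m; the calibration is good to about 2 mm. The wrist camera is an equidistant fisheye: a pixel r from the principal point sees the ray r / f radians off the axis. A picture is of the moment at which its call begins.
- bot.finish_job(): hands the job in; it is judged then, once.
The state is a dict: "time": time; "q": joint angles; "joint_vel": joint speeds; "joint_torque": joint torques, N m; "tool_pos": TCP position; "tcp_rot": TCP orientation; "wrist_force": force on the tool from outside, world axes, zero at the start; "torque": the same for the moment, N m; "width": opening from 0.0 (shut) to 1.0 (fully open); "grip_force": force on a finger pad.
Only numpy, scipy, OpenCV 4.12 (cv2) and the standard library are available. Lean on these libraries where they do the work, as an engineer would, in place of code of your own. Each camera call takes 0.05 s, during which the arm holds its last target. There are 200 camera calls.

## Working session

There is one attempt and no reset: what is moved stays moved. The work goes in short steps, Python scripts to look and compute and a tool call to move; the robot and the scene stay as the last step left them, time stands still between calls to the robot, and variables do not carry over. Pictures are saved under pics/ and viewed, at most 10 in all, crops included, and the job is handed in when it is done.

Besides the shell and the picture viewer there is one more tool, called after "Call:" in YAML: its name, and indented under it one key for each argument. drive_tool: Moves the arm, as the interface text tells. Shift numbers are shares of 0.5 m and turn numbers shares of 180 degrees, none past 1 either way. Its arguments: {"type":"object","properties":{"claw":{"type":"array","items":{"type":"number"}},"slide":{"type":"array","items":{"type":"array","items":{"type":"number"}}},"yaw":{"type":"array","items":{"type":"number"}},"newtons":{"type":"number"}},"required":["claw","slide","yaw"]}

```bash
mkdir -p pics
cat > h.py <<'E'
import numpy as np, cv2
from workcell import bot
def snap(n,f=None):
    c=bot.read_camera(n)
    np.savez('last_%s.npz'%n,**{k:np.asarray(v) for k,v in c.items()})
    if f: cv2.imwrite('pics/'+f,c['color'][:,:,::-1])
    return c
def load(n): return dict(np.load('last_%s.npz'%n))
def R(c):
    r=np.asarray(c['rotation'],float)
    return r if r.shape==(3,3) else cv2.Rodrigues(r)[0]
def rays(c,uv):
    uv=np.atleast_2d(uv).astype(float);K=c['mtx']
    d=np.c_[(uv[:,0]-K[0,2])/K[0,0],-(uv[:,1]-K[1,2])/K[1,1],-np.ones(len(uv))]
    return d@R(c).T
def onz(c,uv,z):
    d=rays(c,uv);e=np.asarray(c['eye'],float)
    return e+d*((z-e[2])/d[:,2])[:,None]
def cloud(c):
    v,u=np.mgrid[:480,:640]
    d=rays(c,np.c_[u.ravel(),v.ravel()])
    return (np.asarray(c['eye'],float)+d*c['depth'].reshape(-1,1)).reshape(480,640,3)
E
python3 - <<'E'
from h import *
for n in('scene','side'):
    c=snap(n,n+'0.png'); print(n,c['mtx'].tolist(),c['eye'],R(c).tolist(),[k for k in c])
print(bot.read_state())
E
```

```text
scene [[452.1451695177083, 0.0, 316.4372489554699], [0.0, 452.1451695177083, 237.5318513712046], [0.0, 0.0, 1.0]] [0.89441661 0.53805345 0.76371409] [[-0.8436398276222955, -0.38556127440053706, 0.3736500300174713], [0.5368083857773291, -0.6192213888341643, 0.5730633722106366], [0.010421046423543356, 0.6840375540077623, 0.7293723510652947]] ['color', 'depth', 'mtx', 'eye', 'rotation']
side [[512.2252841140678, 0.0, 318.8547564076382], [0.0, 512.2252841140678, 243.0266929341984], [0.0, 0.0, 1.0]] [0.25849062 0.69433372 0.77627158] [[-0.9445201380592796, 0.23010710788917307, -0.2343766790859529], [-0.32845337436820643, -0.6610586391637349, 0.6746257158255455], [0.00029944384800402457, 0.71417938536888, 0.699962653180518]] ['color', 'depth', 'mtx', 'eye', 'rotation']
{'time': 0.1, 'q': array([-1.32488819e+00,  2.64684113e-01,  1.60524612e+00,  1.61346288e-05,
        1.27365821e+00, -3.68995195e-02]), 'joint_vel': array([-1.71724212e-03, -2.45884490e-03, -2.67203281e-03,  2.10343652e-05,
        1.21328595e-04, -1.52263085e-03]), 'joint_torque': array([ 4.82798387e-04, -5.16704786e+01, -3.68589592e+01, -1.77372913e-04,
        6.31852046e-03, -1.20550882e-05]), 'tool_pos': array([ 0.18828799, -0.64789169,  0.40347722]), 'tcp_rot': array([-3.10827116e+00, -4.42466957e-01,  3.02737560e-04]), 'wrist_force': array([-0.23442772,  0.01794076,  0.3255873 ]), 'torque': array([2.93958379e-02, 6.15398262e-05, 4.69399799e-02]), 'grip_force': 0.0, 'width': 1.0036005834104516}
```

View pics/scene0.png

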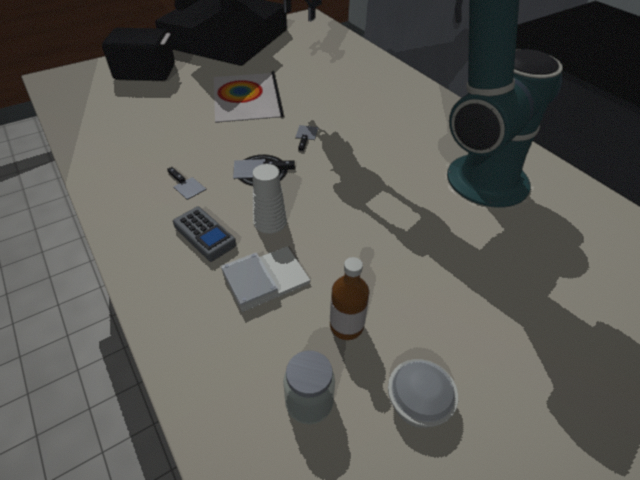

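View pics/side0.png

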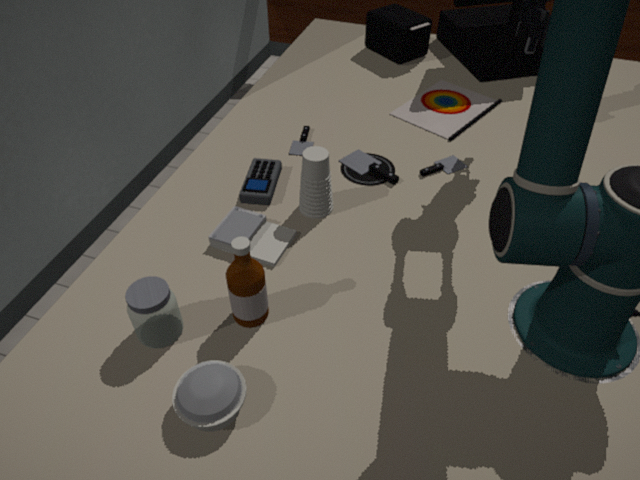

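The scene view shows three scrapers: A at (265,168) on the dark ringed mat, B at (187,182) and C at (305,138). A is the largest and the only one on the mat. The dock is at (265,278), cups (268,200), syrup (349,300), terminal (205,233), jar (310,385), bowl (423,392). I'll measure them and make an enlarged crop of A.

Run:
```python
from h import *
for n in('scene','side'):
    c=load(n);P=cloud(c)
    m=((P[...,2]>.006)&(P[...,2]<.22)&(P[...,0]>.3)&(P[...,0]<1.05)&(abs(P[...,1])<.6)&(c['depth']>0)).astype(np.uint8)
    k,l,s,ce=cv2.connectedComponentsWithStats(m)
    print(n,'tablez',np.median(P[300:330,120:160,2] if n=='side' else P[300:400,500:560,2]))
    for i in range(1,k):
        if s[i,4]<40: continue
        q=P[l==i];print(ce[i].round(),s[i,4],'min',np.percentile(q,2,0).round(3),'max',np.percentile(q,98,0).round(3),'mean',q.mean(0).round(3))
c=load('scene');a=cv2.resize(c['color'][115:210,150:340],None,fx=4,fy=4,interpolation=3)
b=load('side')['color'][120:200,270:480];b=cv2.resize(b,(760,290),interpolation=3)
im=np.vstack([a[:310],b]);im=np.clip(im*1.7,0,255).astype(np.uint8);cv2.imwrite('pics/crop1.png',im[:,:,::-1])
```

```text
scene tablez -0.0019135154256667009
[302. 142.] 93 min [ 0.317 -0.416  0.007] max [ 0.365 -0.364  0.015] mean [ 0.342 -0.389  0.012]
[269. 195.] 2047 min [ 0.426 -0.341  0.009] max [ 0.604 -0.13   0.15 ] mean [ 0.565 -0.166  0.083]
[176. 174.] 128 min [ 0.686 -0.473  0.007] max [ 0.711 -0.409  0.016] mean [ 0.699 -0.439  0.012]
[204. 233.] 1879 min [ 0.679 -0.267  0.008] max [ 0.766 -0.122  0.035] mean [ 0.724 -0.186  0.028]
[263. 276.] 3285 min [ 0.585 -0.071  0.008] max [0.736 0.037 0.031] mean [ 0.666 -0.012  0.021]
[349. 301.] 2414 min [0.56  0.152 0.011] max [0.614 0.202 0.189] mean [0.592 0.183 0.106]
[309. 387.] 3079 min [0.69  0.227 0.012] max [0.763 0.298 0.111] mean [0.73  0.27  0.086]
[422. 393.] 3720 min [0.515 0.308 0.037] max [0.615 0.411 0.07 ] mean [0.571 0.365 0.056]
side tablez 0.08314185115445522
[304. 133.] 93 min [ 0.683 -0.469  0.007] max [ 0.705 -0.408  0.014] mean [ 0.694 -0.437  0.011]
[315. 182.] 1969 min [ 0.53  -0.183  0.011] max [ 0.594 -0.127  0.15 ] mean [ 0.559 -0.145  0.088]
[260. 181.] 1435 min [ 0.671 -0.266  0.008] max [ 0.756 -0.119  0.035] mean [ 0.711 -0.181  0.027]
[383. 173.] 275 min [ 0.407 -0.354  0.007] max [ 0.485 -0.304  0.019] mean [ 0.445 -0.327  0.014]
[431. 169.] 142 min [ 0.312 -0.414  0.007] max [ 0.361 -0.362  0.015] mean [ 0.336 -0.387  0.011]
[249. 260.] 5418 min [ 0.544 -0.065  0.008] max [0.728 0.205 0.189] mean [0.612 0.088 0.061]
[153. 312.] 3076 min [0.678 0.23  0.01 ] max [0.748 0.301 0.111] mean [0.705 0.274 0.078]
[209. 395.] 4023 min [0.506 0.316 0.021] max [0.607 0.414 0.071] mean [0.55  0.372 0.056]
```

View pics/crop1.png

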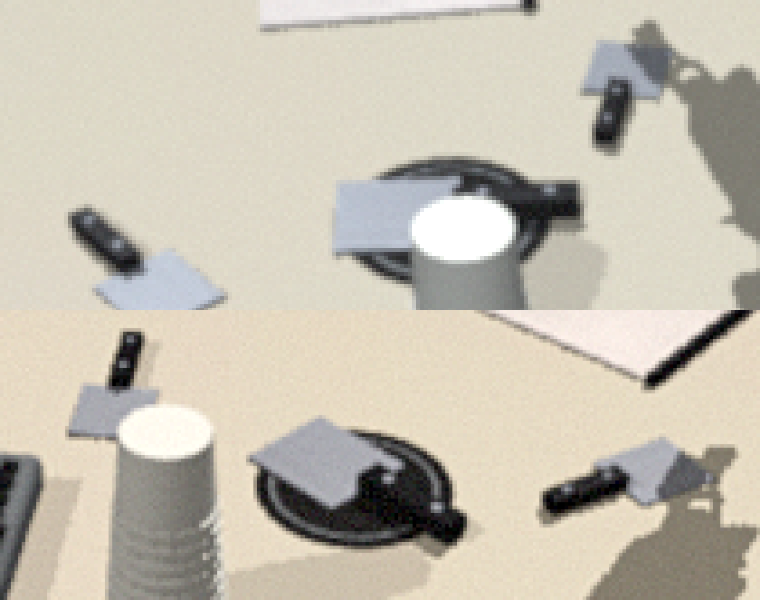

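Crop confirms A: largest blade and handle, on the ringed mat. B and C are smaller. I'll move over it for a wrist view.

Call:
drive_tool:
  claw: [85,85,85,85,85,85,85,85]
  slide:
    - [0.5,0.62,-0.1]
    - [0.5,0.62,-0.1]
    - [0.5,0.62,-0.1]
    - [0.5,0.62,-0.1]
    - [0.5,0.62,-0.1]
    - [0.5,0.62,-0.1]
    - [0.5,0.62,-0.1]
    - [0.5,0.62,-0.1]
  yaw: [0,0,0,0,0,0,0,0]

```text
time: 0.77
tool_pos: [0.3966, -0.3888, 0.3625]
tcp_rot: [-3.11, -0.442, 0.0]
wrist_force: [1.3, -0.9, -0.7]
width: 0.993
grip_force: 0.0
```

Run:
```python
from h import *
c=snap('wrist','wrist1.png'); print(c['mtx'].tolist(),c['eye'],R(c).round(3).tolist(),bot.read_state()['tool_pos'])
# side/scene: blade & handle masks for A
for n,box in(('scene',(228,150,300,190)),('side',(335,145,405,190))):
    c=load(n);P=cloud(c);x0,y0,x1,y1=box
    im=c['color'][y0:y1,x0:x1].astype(int)
    v=im.sum(2)/3; 
    print(n,v[::3,::3].astype(int).tolist() if 0 else '', np.percentile(v,[5,25,50,75,95]))
```

```text
[[371.64829954431775, 0.0, 316.9221436373858], [0.0, 371.64829954431775, 243.6269829136004], [0.0, 0.0, 1.0]] [ 0.46654682 -0.36870695  0.33071339] [[0.278, 0.921, 0.272], [-0.961, 0.266, 0.079], [0.001, -0.284, 0.959]] [ 0.400084   -0.38353968  0.36115457]
scene  [ 32.          83.25       114.33333333 125.66666667 159.        ]
side  [ 11.15        44.         104.33333333 126.66666667 129.        ]
```

View pics/wrist1.png

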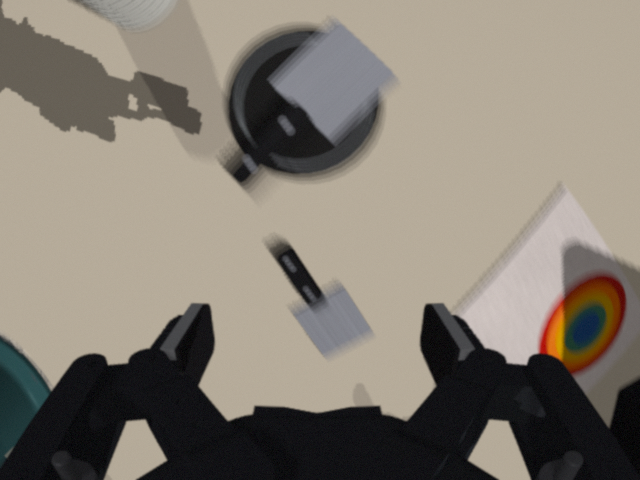

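The picture is motion-blurred. It shows scraper A on the mat at about (310,100), its axis roughly -32° in the world. I'll turn to match, settle, and look again.

Call:
drive_tool:
  claw: [85,85,85,85,85,85,85,85]
  slide:
    - [0,0.14,0]
    - [0,0.14,0]
    - [0,0.14,0]
    - [0,0.14,0]
    - [0,0.14,0]
    - [0,0.14,0]
    - [0,0.14,0]
    - [0,0.14,0]
  yaw: [-0.267,-0.267,-0.267,-0.267,-0.267,-0.267,-0.267,-0.267]

```text
time: 1.48
tool_pos: [0.3957, -0.3207, 0.3627]
tcp_rot: [-3.02, 0.865, 0.001]
wrist_force: [-0.0, -0.8, 0.7]
width: 0.994
grip_force: 0.0
```

```bash
cat >> h.py <<'E'
def wray(c,uv):
    uv=np.atleast_2d(uv).astype(float);K=c['mtx']
    p=np.c_[(uv[:,0]-K[0,2])/K[0,0],(uv[:,1]-K[1,2])/K[1,1]]
    r=np.hypot(*p.T);s=np.where(r>1e-9,np.sin(r)/np.maximum(r,1e-9),1)
    return np.c_[p[:,0]*s,-p[:,1]*s,-np.cos(r)]@R(c).T
def wonz(c,uv,z):
    d=wray(c,uv);e=np.asarray(c['eye'],float)
    return e+d*((z-e[2])/d[:,2])[:,None]
E
python3 - <<'E'
from h import *
snap('wrist');c=snap('wrist','wrist2.png'); print(c['eye'],R(c).round(3).tolist(),bot.read_state()['tool_pos'],bot.read_state()['tcp_rot'])
E
```

```text
[ 0.45772286 -0.35871702  0.33093632] [[-0.527, 0.815, 0.241], [-0.85, -0.505, -0.149], [0.0, -0.283, 0.959]] [ 0.39576767 -0.32076258  0.3628467 ] [-3.02183406e+00  8.58127523e-01  9.02126975e-04]
```

View pics/wrist2.png

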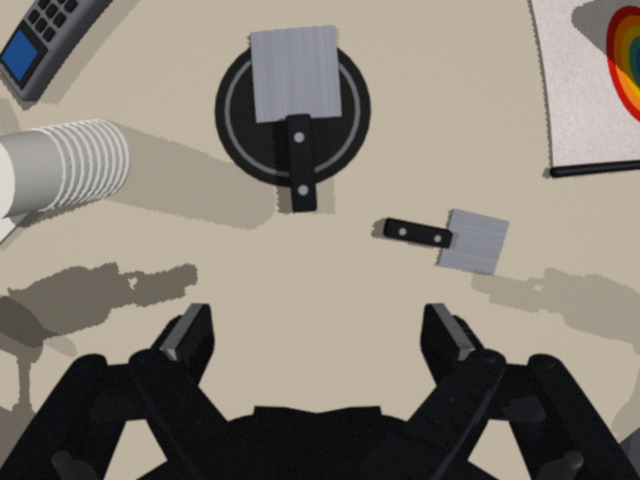

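Clear: A's blade is at (250,32)-(341,120), its handle runs from (300,117) to (304,211), and the mat is centred near (293,112).

Run:
```python
from h import *
c=load('wrist');im=cv2.cvtColor(c['color'],cv2.COLOR_RGB2HSV).astype(int);rgb=c['color'].astype(int)
blu=(rgb[...,2]>=rgb[...,0]-2)&(rgb.sum(2)>270);blu[:, :240]=0;blu[:,350:]=0;blu[135:]=0
k,l,s,ce=cv2.connectedComponentsWithStats(blu.astype(np.uint8));i=1+s[1:,4].argmax();print(s[i])
cn=max(cv2.findContours((l==i).astype(np.uint8),0,1)[0],key=cv2.contourArea)[:,0]
p=wonz(c,cn,.004)[:,:2]
rb=cv2.minAreaRect((p*1000).astype(np.float32));B=cv2.boxPoints(rb);print('blade',rb,B)
# handle: two rivets and outline: dark pixels off-mat part rows 190-212, and direction from rivets
g=rgb.sum(2)/3
print([ (v,int(u.min())+270,int(u.max())+270) for v in range(188,216,4) for u in [np.where(g[v,270:340]<60)[0]] if len(u)])
hm=(g<60);hm[:188]=0;hm[:,:280]=0;hm[:,325:]=0;hm[216:]=0
vv,uu=np.where(hm);q=wonz(c,np.c_[uu,vv],.018)[:,:2]
riv=[]
for (u0,v0) in((299,137),(303,190)):
    w=g[v0-7:v0+8,u0-7:u0+8];t=np.clip(w-70,0,None);yy,xx=np.mgrid[-7:8,-7:8]
    riv.append((u0+(t*xx).sum()/t.sum(),v0+(t*yy).sum()/t.sum()))
r=wonz(c,riv,.018);print('rivets',riv,r,np.degrees(np.arctan2(*(r[0]-r[1])[[1,0]])),np.linalg.norm(r[0]-r[1]))
d=(r[0]-r[1])[:2];d/=np.linalg.norm(d);n=np.array([-d[1],d[0]])
print('handle end extent along',(np.percentile(q@d,[1])-r[1,:2]@d),'n mid',np.percentile(q@n,[2,98])-r[1,:2]@n)
# mat
dk=((g<75)).astype(np.uint8);dk[:, :205]=0;dk[:,380:]=0;dk[200:]=0
cn=np.vstack(cv2.findContours(dk,0,1)[0])[:,0]
hull=cv2.convexHull(cn)[:,0]
P=wonz(c,hull,0)[:,:2]
keep=hull[:,1]<186
P=P[keep]
from scipy.optimize import least_squares
f=least_squares(lambda x:np.hypot(*(P-x[:2]).T)-x[2],[.47,-.37,.07],loss='soft_l1',f_scale=.001);print('mat',f.x,np.abs(f.fun).max())
```

```text
[ 250   26  100   97 7703]
blade ((514.4254760742188, -377.0025329589844), (83.70685577392578, 82.89148712158203), 62.08378982543945) [[ 458.2077  -394.58154]
 [ 531.4534  -433.38965]
 [ 570.64325 -359.42352]
 [ 497.39752 -320.61542]]
[(188, 290, 314), (192, 291, 315), (196, 291, 315), (200, 292, 315), (204, 292, 315), (208, 292, 315)]
rivets [(np.float64(298.6284847609418), np.float64(136.83005922288027)), (np.float64(302.657718649138), np.float64(189.63669999212783))] [[ 0.46575516 -0.34588861  0.018     ]
 [ 0.4260316  -0.32491132  0.018     ]] -27.837718063541264 0.0449222454601565
handle end extent along [-0.01817726] n mid [-0.00975287  0.01019341]
mat [ 0.49054524 -0.35265055  0.06899604] 0.00039637336164674575
```

Call:
drive_tool:
  claw: [42,42,42,42,42,42,42,42]
  slide:
    - [0.133,-0.046,0]
    - [0.133,-0.046,-0.1]
    - [0.133,-0.046,-0.2]
    - [0.133,-0.046,-0.28]
    - [0.133,-0.046,-0.306]
    - [0.133,-0.046,-0.306]
    - [0.133,-0.046,-0.306]
    - [0.133,-0.046,-0.306]
  yaw: [0.022,0.022,0.022,0.022,0.022,0.022,0.022,0.022]

```text
time: 2.25
tool_pos: [0.4631, -0.3444, 0.2118]
tcp_rot: [3.048, -0.756, 0.003]
wrist_force: [0.2, -0.8, 0.6]
width: 0.489
grip_force: 0.0
```

Run:
```python
from h import *
c=snap('wrist','wrist3.png');s=bot.read_state();print(s['tool_pos'],s['width'],c['eye'],cv2.Rodrigues(s['tcp_rot'])[0][:,:2].round(3).tolist())
d=np.array([np.cos(np.radians(-27.8)),np.sin(np.radians(-27.8))]);print('dx along/lateral',(np.array([.462,-.344])-s['tool_pos'][:2])@np.c_[d,[-d[1],d[0]]])
```

```text
[ 0.46364263 -0.34483778  0.21302542] 0.4944175908627472 [ 0.52762413 -0.37823226  0.18015609] [[0.884, -0.467], [-0.467, -0.884], [0.005, 0.001]]
dx along/lateral [-1.84376844e-03 -2.50115960e-05]
```

View pics/wrist3.png

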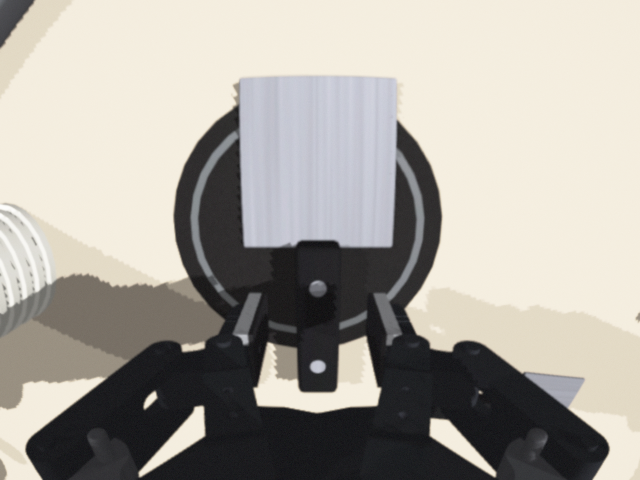

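The handle (318,240 to 390) sits centred between the pads, which are at about (250,320) and (386,320). I'll descend and close.

Call:
drive_tool:
  claw: [42,42,42,10,10,10,10,10]
  slide:
    - [0,0,-0.05]
    - [0,0,-0.072]
    - [0,0,-0.072]
    - [0,0,-0.072]
    - [0,0,-0.072]
    - [0,0,-0.072]
    - [0,0,-0.072]
    - [0,0,-0.072]
  yaw: [0,0,0,0,0,0,0,0]
  newtons: 80

```text
time: 2.97
tool_pos: [0.4631, -0.3442, 0.1759]
tcp_rot: [3.048, -0.757, 0.003]
wrist_force: [-2.0, 0.2, 6.4]
width: 0.236
grip_force: 80.6
```

Run:
```python
from h import *
# dock from scene/side: bright masks -> points; top cover plane z=.03
from scipy.optimize import least_squares
for n in('scene','side'):
    c=load(n);P=cloud(c)
    r=(P[...,0]>.56)&(P[...,0]<.76)&(P[...,1]>-.09)&(P[...,1]<.06)
    for lo,hi,z in((.026,.036,.03),(.008,.016,.012)):
        m=(r&(P[...,2]>lo)&(P[...,2]<hi)).astype(np.uint8)
        m=cv2.morphologyEx(m,cv2.MORPH_OPEN,np.ones((3,3)))
        k,l,s,ce=cv2.connectedComponentsWithStats(m);i=1+s[1:,4].argmax();m=(l==i).astype(np.uint8)
        cn=max(cv2.findContours(m,0,1)[0],key=cv2.contourArea)[:,0]
        p=onz(c,cn,z)[:,:2]*1000
        rb=cv2.minAreaRect(p.astype(np.float32));print(n,z,s[i],rb,cv2.boxPoints(rb).round(1).tolist())
```

```text
scene 0.03 [ 222  253   53   51 1653] ((696.4447631835938, -19.027992248535156), (111.4308090209961, 81.28443908691406), 86.07511138916016) [[652.0999755859375, -71.80000305175781], [733.2000122070312, -77.4000015258789], [740.7999877929688, 33.79999923706055], [659.7000122070312, 39.29999923706055]]
scene 0.012 [ 261  247   48   46 1231] ((618.4533081054688, -13.134986877441406), (111.23478698730469, 72.2733154296875), 85.92568969726562) [[578.5, -66.0], [650.5, -71.19999694824219], [658.5, 39.79999923706055], [586.4000244140625, 44.900001525878906]]
side 0.03 [ 211  207   54   37 1115] ((691.5072021484375, -16.36896514892578), (110.31851959228516, 83.20659637451172), 86.06672668457031) [[646.2000122070312, -68.5], [729.2000122070312, -74.30000305175781], [736.7999877929688, 35.79999923706055], [653.7999877929688, 41.5]]
side 0.012 [ 250  222   45   41 1230] ((618.1223754882812, -10.515972137451172), (110.62899780273438, 82.32678985595703), 86.73501586914062) [[573.9000244140625, -63.400001525878906], [656.0999755859375, -68.0999984741211], [662.4000244140625, 42.400001525878906], [580.2000122070312, 47.099998474121094]]
```

Grip is good. I'll lift clear of the cups and carry to a staging point in front of the dock, then look with the wrist camera.

Call:
drive_tool:
  claw: [10,10,10,10,10,10,10,10]
  slide:
    - [0,0,0.08]
    - [0,0,0.16]
    - [0,0,0.24]
    - [0,0,0.32]
    - [0,0.02,0.4]
    - [0,0.1,0.4]
    - [0,0.18,0.4]
    - [0.01,0.26,0.4]
  yaw: [0,0,0,0,0,0.03,0.06,0.09]

```text
time: 3.63
tool_pos: [0.4668, -0.2129, 0.3756]
tcp_rot: [3.125, -0.316, 0.003]
wrist_force: [0.7, 1.2, -2.2]
width: 0.234
grip_force: 79.7
```

Call:
drive_tool:
  claw: [10,10,10,10,10,10,10,10]
  slide:
    - [0.01,0.08,0]
    - [0.02,0.16,0]
    - [0.04,0.24,0]
    - [0.05,0.32,0]
    - [0.06,0.38,0]
    - [0.064,0.42,0]
    - [0.064,0.42,0]
    - [0.064,0.42,0]
  yaw: [0.02,0.042,0.042,0.042,0.042,0.042,0.042,0.042]

```text
time: 4.3
tool_pos: [0.4993, -0.0027, 0.3741]
tcp_rot: [3.139, -0.109, -0.0]
wrist_force: [0.1, -0.4, -2.3]
width: 0.236
grip_force: 79.7
```

Run:
```python
from h import *
snap('wrist');c=snap('wrist','wrist4.png');s=bot.read_state();print(s['tool_pos'],s['width'],s['grip_force'],c['eye'],cv2.Rodrigues(s['tcp_rot'])[0].round(3).tolist(),s['wrist_force'],s['torque'])
```

```text
[ 0.49926644 -0.00419884  0.37408921] 0.23225802188190192 79.66769099235535 [ 0.57186233 -0.00874217  0.34226167] [[0.997, -0.072, -0.0], [-0.072, -0.997, -0.001], [-0.0, 0.001, -1.0]] [-0.08781523  0.38282776 -1.45068839] [0.01982538 0.07140838 0.0123838 ]
```

View pics/wrist4.png

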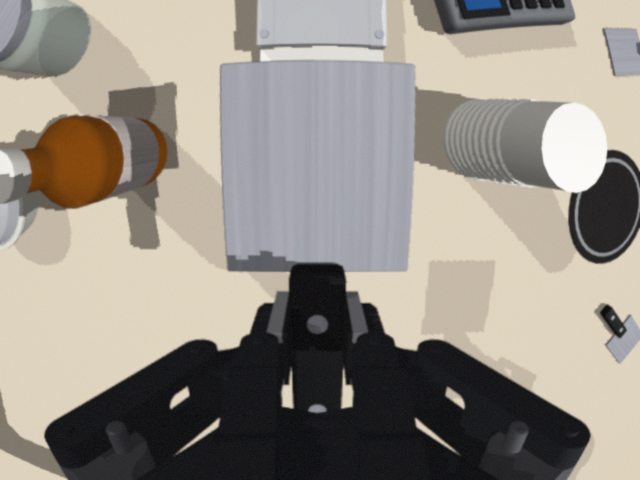

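The blade fills (221,66)-(414,271) in the grip, and the dock cover is behind it, with near edge about row 46 and sides at columns 258 and 386. Next I'll measure the blade pose and the dock cover in this view.

Run:
```python
from h import *
c=load('wrist');rgb=c['color'].astype(int);g=rgb.mean(2)
for z in (.198,.202,.206):
    p=wonz(c,[(221,65),(414,65),(409,271),(228,271)],z)
    print(z,p[:,:2].round(4).tolist(),'w',np.linalg.norm(p[0]-p[1]).round(4),np.linalg.norm(p[3]-p[2]).round(4),'len',np.linalg.norm((p[0]+p[1]-p[2]-p[3])/2).round(4))
    a=(p[0]+p[1]-p[2]-p[3])[:2];print(' ang',np.degrees(np.arctan2(a[1],a[0])),'base mid',(p[2]+p[3])/2,'tip mid',(p[0]+p[1])/2)
for v in (5,15,25,35,52,57): print(v,'L',rgb[v,248:272].mean(1).astype(int).tolist(),'R',rgb[v,374:400].mean(1).astype(int).tolist())
for u in (275,300,340,370): print(u,g[36:66,u].astype(int).tolist())
D=c['depth'];print('depth ok',(D[::60,::80]>0).astype(int).tolist())
print(D[120:270:40,235:410:40].round(3).tolist())
```

```text
0.198 [[0.6043, 0.0261], [0.5989, -0.0488], [0.5145, -0.0439], [0.52, 0.0325]] w 0.0751 0.0766 len 0.0845
 ang -3.801595831838508 base mid [ 0.51726259 -0.00573973  0.198     ] tip mid [ 0.60160951 -0.01134441  0.198     ]
0.202 [[0.6034, 0.0251], [0.5982, -0.0477], [0.5161, -0.043], [0.5215, 0.0313]] w 0.073 0.0745 len 0.0822
 ang -3.80159583183851 base mid [ 0.5187765  -0.00582298  0.202     ] tip mid [ 0.6007847  -0.01127225  0.202     ]
0.206 [[0.6025, 0.0242], [0.5974, -0.0466], [0.5177, -0.042], [0.5229, 0.0302]] w 0.0709 0.0723 len 0.0798
 ang -3.8015958318385143 base mid [ 0.52029041 -0.00590623  0.206     ] tip mid [ 0.59995989 -0.0112001   0.206     ]
5 L [119, 121, 118, 118, 119, 119, 119, 121, 131, 162, 188, 199, 198, 194, 190, 190, 189, 191, 189, 191, 190, 188, 189, 190] R [189, 190, 190, 188, 189, 189, 189, 195, 211, 221, 220, 210, 192, 182, 181, 182, 181, 182, 182, 180, 181, 183, 181, 182, 183, 181]
15 L [118, 119, 118, 119, 119, 120, 120, 122, 137, 168, 191, 199, 199, 197, 192, 189, 191, 191, 189, 191, 189, 190, 191, 190] R [189, 190, 189, 189, 190, 190, 190, 201, 219
[... 1676 characters left out ...]
, 221, 221, 221, 223, 221, 220, 219, 209, 181, 161, 164, 167, 166]
depth ok [[1, 1, 1, 1, 1, 1, 1, 1], [1, 1, 1, 1, 1, 1, 1, 1], [1, 1, 1, 1, 1, 1, 1, 1], [1, 1, 1, 1, 1, 1, 1, 1], [1, 1, 1, 1, 1, 1, 1, 1], [1, 1, 1, 1, 1, 1, 1, 1], [1, 1, 1, 1, 1, 1, 1, 1], [1, 1, 1, 1, 1, 1, 1, 1]]
[[0.1340000033378601, 0.13300000131130219, 0.13300000131130219, 0.1340000033378601, 0.1340000033378601], [0.13699999451637268, 0.1379999965429306, 0.1379999965429306, 0.1379999965429306, 0.13600000739097595], [0.14300000667572021, 0.1420000046491623, 0.14300000667572021, 0.14300000667572021, 0.1420000046491623], [0.1469999998807907, 0.1469999998807907, 0.1459999978542328, 0.1469999998807907, 0.1469999998807907]]
```

Run:
```python
from h import *
c=load('wrist');D=c['depth'].astype(float)
v,u=np.mgrid[75:260:4,232:404:4];uv=np.c_[u.ravel(),v.ravel()]
d=wray(c,uv);ax=-R(c)[:,2];P=np.asarray(c['eye'])+d*(D[uv[:,1],uv[:,0]]/(d@ax))[:,None]
A=np.c_[P[:,:2]-[.519,-.006],np.ones(len(P))];k=np.linalg.lstsq(A,P[:,2],rcond=None)[0];print('blade plane slope x,y, z at base',k,'resid',np.std(A@k-P[:,2]))
L=wonz(c,[(257,5),(256.7,15),(256.3,25),(256,35)],.03);Rr=wonz(c,[(386,5),(386.5,15),(386.7,25),(387,35)],.03)
print('cover L',L[:,:2].round(4).tolist(),'R',Rr[:,:2].round(4).tolist())
print('shelf L',wonz(c,[(259.5,52),(259.7,57)],.012)[:,:2].round(4).tolist(),'R',wonz(c,[(383.3,52),(383.5,57)],.012)[:,:2].round(4).tolist())
f=wonz(c,[(275,43.7),(300,43.2),(340,43.5),(370,44.9)],.03);print('front',f[:,:2].round(4).tolist())
# dock plane heights by depth
for (a,b) in((300,20),(340,20),(300,53),(340,53)):
    dd=wray(c,[(a,b)]);print((a,b),(np.asarray(c['eye'])+dd*(D[b,a]/(dd@ax))[:,None]).round(4))
```

```text
blade plane slope x,y, z at base [ 0.01580949 -0.0023342   0.20098997] resid 0.00993035545716326
cover L [[0.6927, 0.0327], [0.6832, 0.0335], [0.6739, 0.0343], [0.6647, 0.0351]] R [[0.6856, -0.076], [0.676, -0.0755], [0.6666, -0.0748], [0.6574, -0.0742]]
shelf L [[0.6534, 0.0355], [0.6487, 0.0356]] R [[0.6461, -0.0733], [0.6414, -0.0731]]
front [[0.6548, 0.0197], [0.6532, -0.001], [0.6507, -0.034], [0.6486, -0.059]]
(300, 20) [[ 0.6746 -0.0024  0.029 ]]
(340, 20) [[ 0.6725 -0.0358  0.0288]]
(300, 53) [[6.488e-01 1.000e-04 1.130e-02]]
(340, 53) [[ 0.6464 -0.0348  0.0116]]
```

Run:
```python
from h import *
c=load('wrist');D=c['depth'].astype(float)
v,u=np.mgrid[75:235:4,235:400:4];uv=np.c_[u.ravel(),v.ravel()]
d=wray(c,uv);ax=-R(c)[:,2];P=np.asarray(c['eye'])+d*(D[uv[:,1],uv[:,0]]/(d@ax))[:,None]
P=P[abs(P[:,2]-.2)<.012]
A=np.c_[P[:,:2]-[.519,-.006],np.ones(len(P))]
for _ in range(3):
    k=np.linalg.lstsq(A,P[:,2],rcond=None)[0];r=P[:,2]-A@k;m=abs(r)<2.5*r.std();A,P=A[m],P[m]
print(len(P),k,r.std(),[np.median(P[abs(P[:,0]-x)<.005][:,2]) for x in(.535,.555,.575,.59)])
```

```text
1634 [-0.00341152 -0.0010901   0.20110006] 0.0006068186642282881 [np.float64(0.20103067638650196), np.float64(0.20089429174174492), np.float64(0.20093389435129305), np.float64(0.20088375436172912)]
```

The blade is level, the dock axis is about -4.2°, and the mouth is near (0.652, -0.019). I'll shift 3.3 mm sideways, turn -0.4°, descend to slot height, and check.

Call:
drive_tool:
  claw: [10,10,10,10,10,10,10,10]
  slide:
    - [0,-0.0066,-0.08]
    - [0,-0.0066,-0.16]
    - [0,-0.0066,-0.24]
    - [0,-0.0066,-0.3]
    - [0,-0.0066,-0.34]
    - [0,-0.0066,-0.364]
    - [0,-0.0066,-0.364]
    - [0,-0.0066,-0.364]
  yaw: [-0.002,-0.002,-0.002,-0.002,-0.002,-0.002,-0.002,-0.002]

```text
time: 5.07
tool_pos: [0.4993, -0.0082, 0.1917]
tcp_rot: [3.139, -0.126, -0.003]
wrist_force: [0.1, -1.3, -1.4]
width: 0.231
grip_force: 79.7
```

Run:
```python
from h import *
snap('wrist');c=snap('wrist','wrist5.png');s=bot.read_state();print(s['tool_pos'],s['wrist_force'],cv2.Rodrigues(s['tcp_rot'])[0].round(4).tolist())
```

```text
[ 0.50023208 -0.00785892  0.19331613] [ 0.43829998 -0.38202678 -1.34495791] [[0.9968, -0.0797, 0.0019], [-0.0797, -0.9968, -0.0002], [0.0019, 0.0001, -1.0]]
```

View pics/wrist5.png

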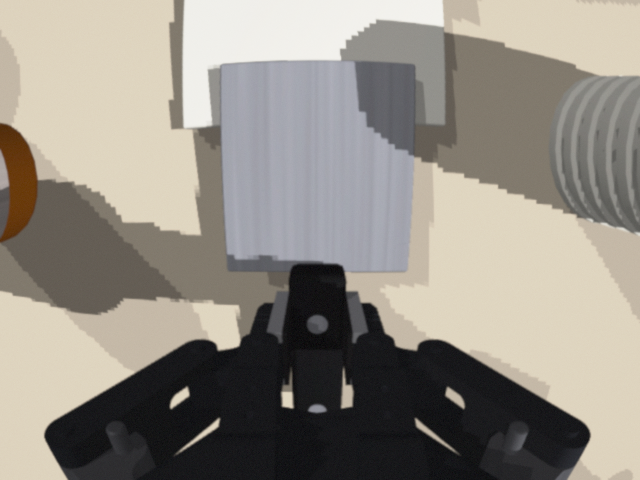

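Run:
```python
from h import *
c=load('wrist');g=c['color'].astype(int).mean(2)
for v in(10,30,75,95,115): print(v,'L',g[v,165:192].astype(int).tolist(),'R',g[v,432:456].astype(int).tolist())
for u in (190,205,425,437): print(u,g[112:140,u].astype(int).tolist())
for v in(75,115,240): print(v,'bL',g[v,214:234].astype(int).tolist(),'bR',g[v,402:420].astype(int).tolist())
```

```text
10 L [209, 207, 208, 208, 209, 208, 206, 206, 186, 141, 121, 118, 120, 117, 119, 121, 118, 128, 164, 216, 233, 236, 237, 237, 237, 237, 237] R [241, 240, 240, 240, 240, 240, 239, 240, 240, 239, 232, 197, 183, 181, 182, 181, 183, 181, 183, 180, 182, 182, 182, 182]
30 L [208, 208, 207, 197, 164, 131, 119, 119, 119, 121, 118, 119, 119, 118, 118, 119, 124, 149, 201, 231, 236, 237, 237, 237, 237, 237, 237] R [142, 144, 144, 143, 144, 142, 143, 143, 144, 142, 139, 143, 164, 179, 181, 181, 181, 182, 184, 183, 189, 204, 207, 208]
75 L [208, 209, 209, 210, 208, 204, 186, 141, 120, 120, 118, 119, 119, 119, 117, 121, 134, 177, 223, 236, 237, 237, 238, 238, 238, 239, 238] R [143, 143, 144, 143, 144, 143, 144, 143, 143, 143, 144, 141, 128, 108, 96, 91, 93, 91, 92, 94, 98, 115, 119, 120]
95 L [209, 209, 209, 209, 209, 209, 208, 197, 160, 127, 120, 118, 118, 120, 118, 119, 131, 171, 219, 235, 237, 238, 237, 238, 238, 238, 238] R [145, 142, 144, 144, 142, 144, 144, 143, 143, 144, 143, 141, 132, 109, 94, 92, 93, 94, 93, 93, 94, 99, 111, 118]
115 L [210, 209, 210, 205, 184, 148, 124, 121, 120, 118, 12
[... 617 characters left out ...]
44, 143, 143, 143, 144, 144, 142, 143, 144, 141, 135, 120, 106, 95, 91, 93, 92, 91, 94, 93, 91, 93, 93, 92, 93, 93, 90]
75 bL [143, 144, 143, 144, 145, 139, 129, 144, 161, 164, 164, 167, 166, 165, 166, 165, 165, 165, 167, 166] bR [98, 98, 97, 97, 95, 95, 98, 99, 99, 100, 100, 99, 95, 112, 136, 143, 141, 144]
115 bL [145, 143, 145, 145, 145, 139, 128, 144, 161, 165, 164, 164, 163, 165, 166, 167, 166, 166, 167, 169] bR [96, 99, 98, 95, 96, 96, 97, 97, 98, 100, 99, 96, 90, 99, 109, 113, 112, 113]
240 bL [121, 119, 120, 120, 120, 120, 120, 119, 120, 118, 116, 126, 151, 166, 167, 168, 167, 165, 165, 168] bR [165, 165, 167, 168, 167, 169, 168, 168, 176, 181, 184, 182, 182, 183, 182, 182, 183, 183]
```

Run:
```python
from h import *
c=load('wrist')
L=wonz(c,[(183.3,10),(182.6,30),(181.9,75),(182,95),(182.6,115)],.012)[:,:2]
Q=wonz(c,[(443,10),(444.2,30),(444.6,75),(444.7,95),(444.5,115)],.012)[:,:2]
f=wonz(c,[(190,127.2),(205,126.2),(425,124),(437,124)],.012)[:,:2]
al=lambda p:np.degrees(np.polyfit(p[:,0],p[:,1],1)[0])
M=(L+Q)/2;print('w',np.linalg.norm(L-Q,axis=1),'ang',al(L),al(Q),al(M),'mid',M.tolist(),'front',f.tolist())
z=.0193
b=wonz(c,[(220.8,75),(414.6,75),(221,115),(414.3,115),(226,240),(410,240)],z)[:,:2]
print('blade w',[np.linalg.norm(b[i]-b[i+1]) for i in(0,2,4)],'mid',((b[::2]+b[1::2])/2).tolist())
t=wonz(c,[(240,63),(395,63)],z);print('tip',t)
bm=(b[::2]+b[1::2])/2;k=np.polyfit(M[:,0],M[:,1],1);print('lateral blade - dock',bm[:,1]-np.polyval(k,bm[:,0]),'blade ang',al(bm))
```

```text
w [0.10782354 0.10790255 0.10752962 0.10751593 0.1073674 ] ang -4.169771838368427 -4.8055158834109 -4.486710981608521 mid [[0.6296439557036642, -0.01694173163032606], [0.6204056398603317, -0.01631462822896203], [0.6005739958932099, -0.014650011714018148], [0.5920570684556038, -0.014003379413824981], [0.5836371963075877, -0.013406755523854223]] front [[0.5825115921111134, 0.037364211881251407], [0.5819649242336015, 0.030838723365222843], [0.5755427242432228, -0.05817856896190784], [0.575456463851372, -0.06337584116911538]]
blade w [np.float64(0.07399981546594041), np.float64(0.07394857335178011), np.float64(0.07442714760292435)] mid [[0.5977479215682621, -0.01635233516248131], [0.5819766168798053, -0.015050857739077429], [0.5323598959408455, -0.011182361375875548]]
tip [[ 0.60436318  0.0126765   0.0193    ]
 [ 0.5996451  -0.04589555  0.0193    ]]
lateral blade - dock [-0.00187757 -0.00181111 -0.00182799] blade ang -4.515023070941805
```

The blade is parallel to the dock and 1.8 mm to the right of centre. I'll correct +1.5 mm and insert part way.

Call:
drive_tool:
  claw: [10,10,10,10,10,10,10,10]
  slide:
    - [0,0.003,0]
    - [0.02,0.0014,0]
    - [0.04,-0.0001,0]
    - [0.06,-0.0017,0]
    - [0.08,-0.0033,0]
    - [0.1,-0.0049,0]
    - [0.12,-0.0064,0]
    - [0.14,-0.008,0]
  yaw: [0,0,0,0,0,0,0,0]

```text
time: 5.83
tool_pos: [0.5707, -0.0111, 0.192]
tcp_rot: [-3.139, 0.123, 0.0]
wrist_force: [-0.5, 0.4, -1.9]
width: 0.237
grip_force: 79.7
```

Call:
drive_tool:
  claw: [10,10,10,10,10,10,10,10]
  slide:
    - [0.02,-0.0016,0]
    - [0.04,-0.0031,0]
    - [0.06,-0.0047,0]
    - [0.075,-0.0059,0]
    - [0.09,-0.0071,0]
    - [0.1,-0.0078,0]
    - [0.105,-0.0082,0]
    - [0.105,-0.0082,0]
  yaw: [0,0,0,0,0,0,0,0]

```text
time: 6.5
tool_pos: [0.6224, -0.0152, 0.1922]
tcp_rot: [-3.139, 0.123, -0.0]
wrist_force: [0.3, 0.8, -1.4]
width: 0.234
grip_force: 79.7
```

Run:
```python
from h import *
snap('wrist');c=snap('wrist');s=bot.read_state();print(s['tool_pos'],s['wrist_force'])
a=cv2.resize(c['color'][160:380,170:470],None,fx=2,fy=2);cv2.imwrite('pics/wrist6.png',a[:,:,::-1])
```

```text
[ 0.62163052 -0.01510941  0.19198527] [ 0.16216571  1.04499441 -1.89927676]
```

View pics/wrist6.png

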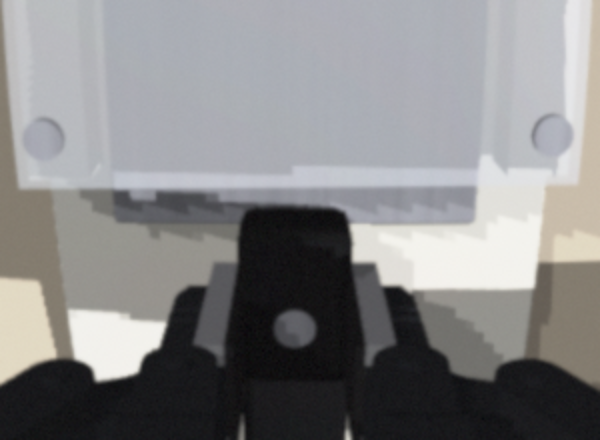

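The blade is centred under the clear cover, with its base about 9 mm short of the mouth. I'll creep home.

Call:
drive_tool:
  claw: [10,10,10,10,10,10]
  slide:
    - [0.004,-0.0003,0]
    - [0.008,-0.0006,-0.001]
    - [0.01,-0.0008,-0.002]
    - [0.011,-0.0009,-0.003]
    - [0.011,-0.0009,-0.004]
    - [0.011,-0.0009,-0.005]
  yaw: [0,0,0,0,0,0]

```text
time: 7.1
tool_pos: [0.6266, -0.0155, 0.1892]
tcp_rot: [3.139, -0.123, -0.004]
wrist_force: [-5.3, -0.5, 1.3]
width: 0.234
grip_force: 80.0
```

Call:
drive_tool:
  claw: [10,10,10]
  slide:
    - [0.002,-0.0002,-0.001]
    - [0.003,-0.0002,-0.001]
    - [0.003,-0.0002,-0.001]
  yaw: [0,0,0]

```text
time: 7.35
tool_pos: [0.6272, -0.0156, 0.1882]
tcp_rot: [3.139, -0.123, -0.009]
wrist_force: [-8.3, 0.2, 2.5]
width: 0.233
grip_force: 80.2
```

Run:
```python
from h import *
snap('wrist');c=snap('wrist');s=bot.read_state();print(s['tool_pos'],s['wrist_force'])
g=c['color'].astype(int).mean(2)
for u in (235,250,380,400): print(u,g[240:285,u].astype(int).tolist())
```

```text
[ 0.62719207 -0.01559162  0.18821189] [-8.86688713 -0.41208384  1.7318188 ]
235 [173, 171, 170, 173, 172, 173, 171, 171, 173, 172, 173, 172, 171, 171, 172, 172, 172, 171, 172, 173, 171, 172, 171, 172, 171, 172, 171, 166, 141, 106, 82, 89, 103, 109, 112, 113, 113, 111, 112, 110, 112, 112, 113, 127, 139]
250 [172, 172, 172, 171, 172, 171, 172, 171, 172, 172, 173, 172, 173, 173, 172, 172, 172, 172, 171, 172, 172, 172, 169, 174, 173, 171, 173, 164, 138, 100, 80, 85, 100, 109, 111, 113, 112, 112, 113, 111, 111, 111, 113, 126, 141]
380 [174, 174, 174, 174, 174, 173, 174, 174, 174, 175, 173, 174, 174, 179, 192, 198, 200, 200, 198, 200, 198, 199, 199, 200, 199, 199, 195, 183, 164, 150, 150, 175, 209, 221, 221, 221, 222, 221, 220, 220, 220, 220, 221, 226, 236]
400 [173, 173, 173, 172, 173, 173, 173, 173, 172, 172, 172, 174, 173, 178, 192, 199, 199, 197, 198, 197, 198, 198, 199, 198, 198, 197, 192, 171, 154, 145, 149, 182, 213, 221, 220, 221, 220, 220, 220, 220, 221, 220, 221, 224, 231]
```

Contact with the slot's end (-9 N) and floor (+3.6 N), so it is home. I'll release and lift.

Call:
drive_tool:
  claw: [50,50,50,50,50,50,50,50]
  slide:
    - [0,0,0]
    - [0,0,0]
    - [0,0,0]
    - [0,0,0]
    - [0,0,0.04]
    - [0,0,0.12]
    - [0,0,0.2]
    - [0,0,0.28]
  yaw: [0,0,0,0,0,0,0,0]

```text
time: 8.12
tool_pos: [0.6289, -0.0157, 0.3304]
tcp_rot: [-3.139, 0.123, 0.0]
wrist_force: [0.9, 0.8, 0.3]
width: 0.589
grip_force: 0.0
```

Call:
drive_tool:
  claw: [85,85,85,85,85,85,85,85]
  slide:
    - [0,0,0.08]
    - [0,0,0.14]
    - [0,0.08,0.14]
    - [0,0.16,0.14]
    - [0,0.24,0.14]
    - [0,0.3,0.14]
    - [0,0.3,0.14]
    - [0,0.3,0.14]
  yaw: [0,0,0,0,0,0,0,0]

```text
time: 8.78
tool_pos: [0.629, 0.1361, 0.3995]
tcp_rot: [-3.139, 0.118, -0.002]
wrist_force: [0.4, -0.3, 1.2]
width: 0.996
grip_force: 0.0
```

Run:
```python
from h import *
snap('wrist');c=snap('wrist','w7.png');s=bot.read_state();print(s['tool_pos'],c['eye'])
a=snap('side')['color'][150:450,130:450]
im=np.vstack([c['color'][:300],np.clip(cv2.resize(a,None,fx=1,fy=1)*1.5,0,255).astype(np.uint8)]) if 0 else np.hstack([cv2.resize(c['color'],(480,360)),np.clip(cv2.resize(a,(320,300))*1.5,0,255).astype(np.uint8)[:,:],][:1]+[np.vstack([np.clip(a*1.5,0,255).astype(np.uint8),np.zeros((60,320,3),np.uint8)])])
cv2.imwrite('pics/comb7.png',im[:,:,::-1])
for n in('scene','side'):
    c=snap(n);P=cloud(c)
    r=(P[...,0]>.45)&(P[...,0]<.68)&(P[...,1]>.28)&(P[...,1]<.46)&(P[...,2]>.03)&(P[...,2]<.08)
    cn=max(cv2.findContours(r.astype(np.uint8),0,1)[0],key=cv2.contourArea)[:,0]
    q=P[r];top=q[q[:,2]>.066];print(n,'dome top mean',top.mean(0).round(4),'bbox',np.percentile(q,1,0).round(4),np.percentile(q,99,0).round(4))
```

```text
[0.6291133  0.13396337 0.39925406] [0.70168454 0.12924819 0.3676199 ]
scene dome top mean [0.5629 0.3593 0.0681] bbox [0.5084 0.3049 0.0372] [0.6163 0.4135 0.0704]
side dome top mean [0.5575 0.3626 0.0686] bbox [0.5033 0.3087 0.0373] [0.6121 0.4163 0.0712]
```

View pics/comb7.png

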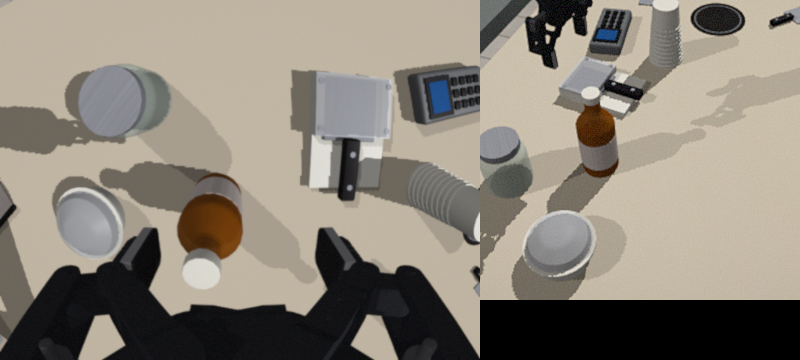

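The side crop and wrist view show the handle flat on the shelf with the blade under the cover. Bowl is centred near (0.559, 0.357) in the tool frame. I'll go behind it on the far side and push toward -x first.

Call:
drive_tool:
  claw: [85,85,85,85,85,85,85,85]
  slide:
    - [0.012,0.08,0]
    - [0.012,0.16,0]
    - [0.012,0.24,0]
    - [0.012,0.32,0]
    - [0.012,0.4,0]
    - [0.012,0.446,-0.05]
    - [0.012,0.446,-0.13]
    - [0.012,0.446,-0.21]
  yaw: [0.025,0.025,0.025,0.025,0.025,0.025,0.025,0.025]

```text
time: 9.7
tool_pos: [0.6361, 0.3587, 0.2956]
tcp_rot: [-3.139, -0.002, -0.008]
wrist_force: [0.8, -0.4, -0.7]
width: 0.995
grip_force: 0.0
```

Run:
```python
from h import *
snap('wrist');c=snap('wrist');s=bot.read_state();print(s['tool_pos'],s['q'].round(2),cv2.Rodrigues(s['tcp_rot'])[0][:,1].round(3),c['eye'])
# depth-based wrist check of any surface near bowl
D=c['depth'].astype(float);v,u=np.mgrid[0:480:2,0:640:2];uv=np.c_[u.ravel(),v.ravel()]
d=wray(c,uv);ax=-R(c)[:,2];P=np.asarray(c['eye'])+d*(D[uv[:,1],uv[:,0]]/(d@ax))[:,None]
m=(P[:,2]>.03)&(P[:,2]<.08)&(P[:,0]>.45)&(P[:,0]<.66)&(P[:,1]>.27)&(P[:,1]<.45)
q=P[m];print(len(q), len(q) and (q.min(0),q.max(0)))
```

```text
[0.63203373 0.35505218 0.28456105] [ 0.48  0.45  1.59 -0.    1.12  2.05] [-0.001 -1.     0.008] [0.70495273 0.3556953  0.25038919]
4478 (array([0.51874733, 0.30134696, 0.0348818 ]), array([0.61655752, 0.41616144, 0.07087582]))
```

Call:
drive_tool:
  claw: [85,85,85,85,85]
  slide:
    - [0.004,0.004,-0.08]
    - [0.004,0.004,-0.15]
    - [0.004,0.004,-0.19]
    - [0.004,0.004,-0.19]
    - [0.004,0.004,-0.19]
  yaw: [0,0,0,0,0]

```text
time: 10.22
tool_pos: [0.6376, 0.3583, 0.1997]
tcp_rot: [3.141, -0.002, -0.002]
wrist_force: [0.1, 1.2, 1.2]
width: 0.994
grip_force: 0.0
```

Run:
```python
from h import *
s=bot.read_state();print(s['tool_pos'],s['time'],s['wrist_force'])
```

```text
[0.63759647 0.35828608 0.19970695] 10.2167 [0.14668987 1.21309936 1.15020301]
```

Call:
drive_tool:
  claw: [85,85,85,85,85,85,85,85]
  slide:
    - [0,0,-0.028]
    - [-0.015,0,-0.028]
    - [-0.03,0,-0.028]
    - [-0.05,0,-0.028]
    - [-0.07,0,-0.028]
    - [-0.09,0,-0.028]
    - [-0.11,0,-0.028]
    - [-0.13,0,-0.028]
  yaw: [0,0,0,0,0,0,0,0]

```text
time: 10.88
tool_pos: [0.5715, 0.3597, 0.1864]
tcp_rot: [-3.14, -0.001, -0.004]
wrist_force: [3.7, -0.8, 2.3]
width: 0.996
grip_force: 1.7
```

```bash
cat >> h.py <<'E'
def bowl():
    s=bot.read_state();print('tcp',s['tool_pos'].round(4),'t',s['time'],'F',s['wrist_force'].round(1))
    for n,o in(('scene',(.004,.0025)),('side',(-.001,.005))):
        c=snap(n);P=cloud(c)-np.array([o[0],o[1],0])
        m=(P[...,2]>.064)&(P[...,2]<.0745)&(P[...,0]>.33)&(P[...,0]<.66)&(c['depth']>0)&(c['color'].min(2)>60)
        k,l,st,ce=cv2.connectedComponentsWithStats(m.astype(np.uint8))
        for i in range(1,k):
            if st[i,4]>80: q=P[l==i];print(n,st[i,4],'top c',((q.max(0)+q.min(0))/2).round(4),'ext',np.ptp(q,axis=0).round(3))
E
python3 -c "
from h import *
bowl()"
```

```text
tcp [0.5715 0.3597 0.1864] t 10.8833 F [ 3.7 -0.8  2.3]
scene 108 top c [ 0.569  -0.1565  0.0693] ext [0.06  0.046 0.01 ]
scene 116 top c [0.5832 0.1717 0.0692] ext [0.055 0.057 0.01 ]
scene 172 top c [0.5118 0.3769 0.0679] ext [0.041 0.025 0.008]
side 137 top c [0.5746 0.176  0.0692] ext [0.062 0.05  0.01 ]
side 1346 top c [0.5209 0.3571 0.0686] ext [0.07  0.07  0.009]
```

The bowl follows with a 50.6 mm offset, as predicted. Continuing.

Call:
drive_tool:
  claw: [85,85,85,85,85,85,85,85]
  slide:
    - [-0.025,0,0]
    - [-0.05,0,0]
    - [-0.08,0,0]
    - [-0.11,0,0]
    - [-0.14,0,0]
    - [-0.16,0,0]
    - [-0.175,0,0]
    - [-0.182,0,0]
  yaw: [0,0,0,0,0,0,0,0]

```text
time: 11.65
tool_pos: [0.4799, 0.3593, 0.1852]
tcp_rot: [3.141, 0.001, -0.0]
wrist_force: [3.0, -0.0, 2.4]
width: 0.997
grip_force: 1.9
```

Call:
drive_tool:
  claw: [85,85,85,85,85,85,85,85]
  slide:
    - [0.05,0,0]
    - [0.08,0,0.04]
    - [0.08,0,0.12]
    - [0.08,0,0.2]
    - [0.04,0.05,0.22]
    - [0,0.1,0.22]
    - [-0.05,0.15,0.22]
    - [-0.1,0.16,0.22]
  yaw: [0,0,0,0.04,0.08,0.12,0.16,0.2]

```text
time: 12.32
tool_pos: [0.4299, 0.4418, 0.2954]
tcp_rot: [-2.984, -0.975, -0.0]
wrist_force: [0.0, -0.4, 0.6]
width: 0.991
grip_force: 0.0
```

Call:
drive_tool:
  claw: [85,85,85,85,85,85,85,85]
  slide:
    - [0,0,0]
    - [0,0,0]
    - [0,0,0]
    - [0,0,0]
    - [0,0,0]
    - [0,0,0]
    - [0,0,0]
    - [0,0,0]
  yaw: [0.04,0.08,0.12,0.16,0.2,0.24,0.28,0.3]

```text
time: 12.98
tool_pos: [0.4303, 0.4389, 0.2939]
tcp_rot: [-2.218, -2.224, 0.005]
wrist_force: [-0.3, -0.6, 0.8]
width: 0.993
grip_force: 0.0
```

```bash
python3 -c "
from h import *
bowl();s=bot.read_state();print(cv2.Rodrigues(s['tcp_rot'])[0][:,1].round(3),s['q'].round(2))"
```

```text
tcp [0.4303 0.4389 0.2939] t 12.9833 F [-0.3 -0.6  0.8]
scene 100 top c [ 0.567  -0.157   0.0693] ext [0.066 0.045 0.01 ]
scene 113 top c [0.5843 0.1721 0.0693] ext [0.053 0.057 0.01 ]
scene 930 top c [0.429  0.3572 0.0678] ext [0.065 0.067 0.008]
side 112 top c [ 0.5645 -0.1583  0.0694] ext [0.065 0.05  0.01 ]
side 303 top c [0.4243 0.3374 0.0682] ext [0.043 0.03  0.008]
[ 1.    -0.003 -0.002] [0.75 0.24 1.84 0.   1.06 0.76]
```

Call:
drive_tool:
  claw: [85,85,85,85,85,85,85,85]
  slide:
    - [0,0,-0.08]
    - [0,0,-0.16]
    - [0,0,-0.216]
    - [0,0,-0.216]
    - [0,-0.02,-0.216]
    - [0,-0.04,-0.216]
    - [0,-0.065,-0.216]
    - [0,-0.09,-0.216]
  yaw: [0,0,0,0,0,0,0,0]

```text
time: 13.75
tool_pos: [0.4319, 0.3941, 0.1897]
tcp_rot: [2.226, 2.217, 0.007]
wrist_force: [0.0, 2.9, -0.2]
width: 0.989
grip_force: 1.1
```

Call:
drive_tool:
  claw: [85,85,85,85,85,85,85,85]
  slide:
    - [0,-0.03,0]
    - [0,-0.06,0]
    - [0,-0.09,0]
    - [0,-0.12,0]
    - [0,-0.15,0]
    - [0,-0.18,0]
    - [0,-0.2,0]
    - [0,-0.21,0]
  yaw: [0,0,0,0,0,0,0,0]

```text
time: 14.42
tool_pos: [0.4314, 0.2878, 0.1881]
tcp_rot: [2.227, 2.216, 0.003]
wrist_force: [0.4, 4.9, 5.7]
width: 0.996
grip_force: 3.4
```

```bash
python3 -c "
from h import *
bowl()"
```

```text
tcp [0.4314 0.2878 0.1881] t 14.4167 F [0.4 4.9 5.7]
scene 109 top c [ 0.5656 -0.157   0.0692] ext [0.067 0.048 0.01 ]
scene 483 top c [0.4348 0.2292 0.068 ] ext [0.062 0.052 0.008]
scene 113 top c [0.5833 0.1748 0.0692] ext [0.055 0.052 0.01 ]
side 136 top c [0.5749 0.176  0.0692] ext [0.062 0.051 0.01 ]
side 92 top c [0.4103 0.223  0.067 ] ext [0.019 0.035 0.006]
```

Call:
drive_tool:
  claw: [85,85,85,85,85,85,85,85]
  slide:
    - [0,-0.025,0]
    - [0,-0.06,0]
    - [0,-0.095,0]
    - [0,-0.13,0]
    - [0,-0.165,0]
    - [0,-0.2,0]
    - [0,-0.235,0]
    - [0,-0.27,0]
  yaw: [0,0,0,0,0,0,0,0]

```text
time: 15.18
tool_pos: [0.4306, 0.1533, 0.1873]
tcp_rot: [-2.225, -2.217, -0.0]
wrist_force: [0.2, 3.6, 4.1]
width: 0.998
grip_force: 2.7
```

Call:
drive_tool:
  claw: [85,85,85,85,85,85,85,85]
  slide:
    - [0,-0.035,0]
    - [0,-0.07,0]
    - [0,-0.105,0]
    - [0,-0.14,0]
    - [0,-0.175,0]
    - [0,-0.205,0]
    - [0,-0.225,0]
    - [0,-0.235,0]
  yaw: [0,0,0,0,0,0,0,0]

```text
time: 15.85
tool_pos: [0.4303, 0.0357, 0.1869]
tcp_rot: [-2.226, -2.215, 0.001]
wrist_force: [0.1, 4.3, 4.7]
width: 0.992
grip_force: 2.8
```

```bash
python3 -c "
from h import *
bowl()"
```

```text
tcp [0.4303 0.0357 0.1869] t 15.85 F [0.1 4.3 4.7]
scene 108 top c [ 0.5663 -0.1578  0.0693] ext [0.065 0.046 0.01 ]
scene 103 top c [ 0.4347 -0.0333  0.0677] ext [0.043 0.029 0.007]
scene 121 top c [0.5836 0.1722 0.0694] ext [0.055 0.057 0.01 ]
side 105 top c [ 0.568  -0.1482  0.0692] ext [0.064 0.028 0.01 ]
side 107 top c [0.575  0.1905 0.0691] ext [0.054 0.022 0.01 ]
```

Call:
drive_tool:
  claw: [85,85,85,85,85,85,85,85]
  slide:
    - [0,-0.025,0]
    - [0,-0.06,0]
    - [0,-0.1,0]
    - [0,-0.14,0]
    - [0,-0.18,0]
    - [0,-0.22,0]
    - [0,-0.25,0]
    - [0,-0.27,0]
  yaw: [0,0,0,0,0,0,0,0]

```text
time: 16.62
tool_pos: [0.4303, -0.0987, 0.1865]
tcp_rot: [-2.224, -2.216, 0.002]
wrist_force: [0.4, 3.3, 1.1]
width: 0.997
grip_force: 1.5
```

Call:
drive_tool:
  claw: [85,85,85,85,85,85,85,85]
  slide:
    - [-0.006,-0.016,0]
    - [-0.011,-0.033,0]
    - [-0.015,-0.05,0]
    - [-0.018,-0.068,0]
    - [-0.014,-0.091,0]
    - [-0.006,-0.118,0]
    - [0.003,-0.144,0]
    - [0.012,-0.171,0]
  yaw: [0.022,0.044,0.067,0.089,0.1,0.1,0.1,0.1]

```text
time: 17.28
tool_pos: [0.4368, -0.1841, 0.1865]
tcp_rot: [-1.849, -2.538, 0.001]
wrist_force: [1.3, 2.7, -0.9]
width: 0.998
grip_force: 1.4
```

```bash
python3 -c "
from h import *
bowl();s=bot.read_state();print(cv2.Rodrigues(s['tcp_rot'])[0][:,1].round(3))"
```

```text
tcp [ 0.4368 -0.1841  0.1865] t 17.2833 F [ 1.3  2.7 -0.9]
scene 88 top c [ 0.4617 -0.246   0.0681] ext [0.055 0.041 0.008]
scene 103 top c [ 0.5698 -0.1584  0.0693] ext [0.059 0.047 0.01 ]
scene 115 top c [0.5857 0.1724 0.0693] ext [0.05  0.057 0.01 ]
side 110 top c [ 0.5647 -0.1544  0.0693] ext [0.067 0.04  0.01 ]
[0.952 0.305 0.001]
```

Call:
drive_tool:
  claw: [85,85,85,85,85,85,85,85]
  slide:
    - [0.008,-0.025,0]
    - [0.018,-0.058,0]
    - [0.03,-0.095,0]
    - [0.042,-0.132,0]
    - [0.053,-0.167,0]
    - [0.063,-0.198,0]
    - [0.07,-0.222,0]
    - [0.076,-0.241,0]
  yaw: [0,0,0,0,0,0,0,0]

```text
time: 18.05
tool_pos: [0.4751, -0.3053, 0.1868]
tcp_rot: [-1.851, -2.538, 0.0]
wrist_force: [-0.0, 0.9, 0.5]
width: 0.998
grip_force: 1.3
```

Call:
drive_tool:
  claw: [85,85,85,85,85,85,85,85]
  slide:
    - [0,0,0]
    - [0,0,0]
    - [-0.01,0.03,0]
    - [-0.03,0.09,0]
    - [-0.04,0.12,0.05]
    - [-0.04,0.12,0.13]
    - [-0.08,0.2,0.2]
    - [-0.1,0.26,0.25]
  yaw: [0,0,0,0,0,0,0,0]

```text
time: 18.72
tool_pos: [0.4285, -0.1836, 0.3056]
tcp_rot: [1.851, 2.536, 0.0]
wrist_force: [0.7, 0.1, 0.1]
width: 0.995
grip_force: 0.0
```

Run:
```python
from h import *
bowl()
c=snap('wrist');D=c['depth'].astype(float);v,u=np.mgrid[0:480,0:640];uv=np.c_[u.ravel(),v.ravel()]
d=wray(c,uv);ax=-R(c)[:,2];P=np.asarray(c['eye'])+d*(D.ravel()/(d@ax))[:,None]
m=(P[:,2]>.03)&(P[:,2]<.08)&(P[:,0]>.41)&(P[:,0]<.57)&(P[:,1]>-.44)&(P[:,1]<-.27)&(D.ravel()>0)
q=P[m];print('wrist bowl',len(q),np.percentile(q,.3,0),np.percentile(q,99.7,0)) if m.sum()>50 else print(m.sum())
t=q[q[:,2]>.064];print('top',len(t),t.mean(0) if len(t) else '')
```

```text
tcp [ 0.4285 -0.1836  0.3056] t 18.7167 F [0.7 0.1 0.1]
scene 288 top c [ 0.4925 -0.3558  0.0681] ext [0.067 0.065 0.008]
scene 101 top c [ 0.566  -0.1579  0.0692] ext [0.066 0.046 0.01 ]
scene 111 top c [0.5839 0.1726 0.0693] ext [0.054 0.057 0.01 ]
side 230 top c [ 0.4853 -0.3529  0.0682] ext [0.051 0.068 0.008]
side 88 top c [ 0.5689 -0.1439  0.0693] ext [0.056 0.02  0.01 ]
wrist bowl 1332 [ 0.44197172 -0.32520227  0.03007639] [ 0.51539757 -0.29645968  0.05118808]
top 0
```

Bowl is at about (0.491, -0.355), against the mat centre at (0.4905, -0.3527). One last numeric check: the scraper's seating, the visible mat around the bowl, and the bystanders.

Run:
```python
from h import *
for n,img in(('scene','pics/scene0.png'),('side','pics/side0.png')):
    o=np.array((.004,.0025,0)) if n=='scene' else np.array((-.001,.005,0))
    c=snap(n);P=cloud(c)-o;g=c['color'].astype(int).mean(2)
    q=onz(c,np.c_[np.tile(np.arange(640),480),np.repeat(np.arange(480),640)],0)-o
    m=(np.hypot(q[:,0]-.4905,q[:,1]+.3527)<.085)&(g.ravel()<60)
    print(n,'mat dark pts',m.sum(),q[m].min(0)[:2].round(3),q[m].max(0)[:2].round(3))
    h=(P[...,0]>.54)&(P[...,0]<.67)&(abs(P[...,1]+.013)<.03)&(P[...,2]>.022)&(P[...,2]<.04)&(g<60)
    a=P[h];print('handle',h.sum(),np.percentile(a,2,0).round(4),np.percentile(a,98,0).round(4))
    i0=cv2.imread(img)[:,:,::-1].astype(int);df=(abs(i0-c['color']).max(2)>40)
    for nm,b in (dict(term=(.72,-.19,.04),jar=(.725,.27,.11),syr=(.58,.18,.19),cups=(.563,-.155,.15)) ).items():
        w=(np.hypot(P[...,0]-b[0],P[...,1]-b[1])<.045)&(P[...,2]>.012)&(P[...,2]<b[2]+.01);print(nm,w.sum(),'changed',(df&w).sum())
```

```text
scene mat dark pts 281 [ 0.422 -0.405] [ 0.558 -0.274]
handle 311 [ 0.5674 -0.0255  0.0224] [ 0.6478 -0.0028  0.0312]
term 852 changed 0
jar 2852 changed 0
syr 2356 changed 0
cups 1798 changed 0
side mat dark pts 733 [ 0.424 -0.423] [ 0.56  -0.268]
handle 341 [ 0.5668 -0.0279  0.0224] [ 0.6525 -0.0025  0.0313]
term 607 changed 0
jar 2476 changed 0
syr 2669 changed 0
cups 1919 changed 0
```

```bash
python3 -c "
from h import *
print(bot.finish_job())"
```

```text
the job is handed in; nothing more can be done
None
```

The job is handed in (no verdict came back): the scraper is fully home in its dock with the handle on the shelf, the bowl was slid round the dock and stands within about 3 mm of the mat's centre, and the cups, syrup bottle, terminal and tip jar show no change from the first pictures.

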